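# Find the full tin by its weight and put it on the scale

### The arm

A 6-joint arm with a two-finger parallel gripper is mounted at the origin on a cart in front of the work surface, level with it; the furniture and walls round the work are solid. World frame = base frame: x ahead of the robot, y to its left, z up, the work surface at z = 0. Lengths are in m, angles in rad, forces in N, time in s.
With the tool pointing down it reaches from about 0.375 to 0.9 m from the base axis. Payload 3.1 kg.
Tool frame: the origin (TCP) lies midway between the tips of the shut fingers; the grasp point (between the pads) lies 19 mm behind it; z points along the fingers, y is the line along which they close (so a half turn about z gives the same grasp; the last joint's range is limited). The gripper opens to 85 mm and grips with 20 to 120 N. Pads are 22 mm wide; open, the fingers measure 114 mm over their backs; the gripper's body (76 mm by 85 mm) begins 54 mm behind the grasp point. The pads swing forward as they close: fully open they stand 13 mm farther back than shut.
Start: joints at [-1.494, 0.527, 1.433, -0, 1.181, -0.178], TCP at [0.158, -0.605, 0.231] pointing down, gripper open.
Joint ranges: [-3.08, 3.08], [-0.75, 2.2], [0.22, 2.44], [-1.43, 4.57], [0, 2.65], [-2.85, 2.85]. Speed limits (rad/s): [2.79, 2.79, 3.14, 3.14, 3.14, 3.14].

### API

Orientations are given as a unit quaternion [x, y, z, w].
In Python, from station import manip gives the robot as it stands.
- The arm moves only by the tool drive_tool, never from a script. Its argument "motion" is a list that holds one entry, the list of rows, each a list of 5 numbers: the finger opening in mm, from 0 to 85.4, then the shift along the tool's x, y, z in units of 30 mm (1.0 is 30 mm), then the turn about the tool's z in units of 8 degrees (1.0 is 8 degrees). In form: [[[fingers, x, y, z, yaw], ...]]. A call has 1 to 10 rows; each row is the pose to reach, as a shift and turn from the pose commanded when the call began, along the tool's axes at that moment; what a row does not reach only later rows make up. A row lasts 1/10 s, in which the tool goes at most 50 mm and 8.59 degrees, less where a joint would pass 70% of its speed; a pose out of reach is approached as far as the arm can. A call with a gripper value outside its range is refused whole. The fingers move at their own pace and stop on an object; "squeeze" is the grip in N (left out, the last holds). Time passes only in rows, so rows that repeat a pose let the fingers close. It gives the time, the measured TCP pose, the force, the opening and the grip force at its end, in the units of the state.
- manip.sense(): the state, without advancing time (a new reading comes with each control period).
- manip.snapshot(name): name is "scene" or "top" or "wrist"; returns the picture (384x512x3 uint8, red, green, blue); there is no depth.
- manip.camera_model(name): a dict with "fov_y" (degrees; the focal length in pixels is half the picture's height over the tangent of half this angle, whatever the lens; pixels are square), "cx", "cy" (the principal point, pixels), "origin" and "orientation" of the camera in the world. Camera axes: x right, y up, looking along -z (the intrinsics and any distortion apply to the point x, -y, -z); pixel columns grow to the right and rows downward; lengths in m; the calibration is good to about 2 mm. A picture is of the moment at which its call begins: read the wrist's pose just before it. camera_model takes no time and is no camera call; for the wrist camera it gives the pose at the moment of the call.
- manip.sign_off(): hands the job in; it is judged then, once.
The state is a dict: "t": time; "q": joint angles; "qd": joint speeds; "tau": joint torques, N m; "tcp_pos": TCP position; "tool_rot": TCP orientation; "force": force on the tool from outside, world axes, zero at the start; "ft_torque": the same for the moment, N m; "finger_gap": opening from 0.0 (shut) to 1.0 (fully open); "gripper_force": force on a finger pad.
Only numpy, scipy, OpenCV 4.12 (cv2) and the standard library are available. Lean on these libraries where they do the work, as an engineer would, in place of code of your own. Each camera call takes 0.05 s, during which the arm holds its last target. There are 200 camera calls.

### The job

One of the three closed tins still holds its steel blank, the other two are as good as empty: find the full one by its weight and set it gently, upright, in the middle of the scale's pan, then let go. At the end the two empty tins must stand upright on the bench; leave the other things on the bench where they are.

Things in the scene. Friction and masses are not known exactly. Their poses are not given: they have to be found in the camera images.
- tin_a: closed grey metal tin, 93 x 67 mm, lid top 58 mm up; the three look alike. Bridge handle over the middle of the lid: bar 76 mm long (along x), 12 mm thick (along y), 80 to 94 mm above the underside, on two end posts. Empty it weighs 0.18 to 0.24 kg, full 0.55 to 0.77 kg; the content is loose, with up to 4 mm of play. Origin: centre of the underside; z up; stands on the bench, yaw within 0.3 rad
- tin_b: closed grey metal tin, 93 x 67 mm, lid top 58 mm up; the three look alike. Bridge handle over the middle of the lid: bar 76 mm long (along x), 12 mm thick (along y), 80 to 94 mm above the underside, on two end posts. Empty it weighs 0.18 to 0.24 kg, full 0.55 to 0.77 kg; the content is loose, with up to 4 mm of play. Origin: centre of the underside; z up; stands on the bench, yaw within 0.3 rad
- tin_c: closed grey metal tin, 93 x 67 mm, lid top 58 mm up; the three look alike. Bridge handle over the middle of the lid: bar 76 mm long (along x), 12 mm thick (along y), 80 to 94 mm above the underside, on two end posts. Empty it weighs 0.18 to 0.24 kg, full 0.55 to 0.77 kg; the content is loose, with up to 4 mm of play. Origin: centre of the underside; z up; stands on the bench, yaw within 0.3 rad
- scale: spring scale fixed to the bench: grey housing 124 x 116 mm, 50 mm high, with a square pan above it and a pointer at the front. Origin: centre of the underside on the bench; the pan lies over the origin; turned up to 0.3 rad
- pan_top (a point): centre of the top face of the scale's pan (flat, 120 x 120 mm, dark mat); 92 mm above the bench when nothing is on it; it sinks with the pan. Axes as the scale's: x, y along the pan's edges, z up
- pan (a joint): how far the pan has sunk, m: 0 when unloaded, at most 0.03; sprung, it sinks about 3.3 mm per newton: 4 to 9 mm under an empty tin, 16 to 26 mm under the full one
- bearing_carton: bystander: flat closed carton lying on the bench, 78 x 105 x 24 mm. Origin: centre of the underside; z up
- berry_pail: bystander: empty white pail, about 120 mm across, 103 mm high. Origin: centre of the underside; z up

How it is judged:
At the end, for the whole second after the job is handed in: the full tin alone stands on the pan (its underside within 6 mm of the pan's top, its centre within 35 mm of the pan's centre), so that the pan has sunk more than 14 mm; the other two tins stand on the bench; all three tins are upright (within 0.1 rad) and at rest (((horizontal distance between tin_a and pan_top below 0.035 m and z of tin_a in the frame of pan_top between -0.006 and 0.006 m and height (world z) of tin_b between -0.008 and 0.008 m and height (world z) of tin_c between -0.008 and 0.008 m) or (horizontal distance between tin_b and pan_top below 0.035 m and z of tin_b in the frame of pan_top between -0.006 and 0.006 m and height (world z) of tin_a between -0.008 and 0.008 m and height (world z) of tin_c between -0.008 and 0.008 m) or (horizontal distance between tin_c and pan_top below 0.035 m and z of tin_c in the frame of pan_top between -0.006 and 0.006 m and height (world z) of tin_a between -0.008 and 0.008 m and height (world z) of tin_b between -0.008 and 0.008 m)) and value of joint pan above 0.014 m and angle between each of tin_a, tin_b, tin_c's own z axis and vertical below 0.1 rad and linear speed of each of tin_a, tin_b, tin_c below 0.03 m/s); the robot touches nothing.
It fails at once if a bystander (carton, pail) moved more than 30 mm (distance of any of bearing_carton, berry_pail from where it was at the start of the episode above 0.03 m).
It fails at once if the scale is struck or pressed with more than 30 N (contact force between scale and anything else above 30 N).
It also fails if it takes over 66 s, if anything falls off the work surface, if the arm or the gripper's body presses on something with over 40 N, if the wrist force passes 120 N, or if a joint passes its speed limit or range.

## Working session

There is one attempt and no reset: what is moved stays moved. The work goes in short steps, Python scripts to look and compute and a tool call to move; the robot and the scene stay as the last step left them, time stands still between calls to the robot, and variables do not carry over. Pictures are saved under pics/ and viewed, at most 10 in all, crops included, and the job is handed in when it is done.

Besides the shell and the picture viewer there is one more tool, called by a JSON object that holds its "name" and its "arguments". drive_tool: Moves the arm, as the interface text tells. Its arguments: {"type":"object","properties":{"motion":{"type":"array","items":{"type":"array","items":{"type":"array","items":{"type":"number"}}}},"squeeze":{"type":"number"}},"required":["motion"]}

```bash
mkdir -p pics; python3 - <<'E'
from station import manip
import cv2
s=manip.sense(); print({k:s[k] for k in ('t','tcp_pos','tool_rot','force','finger_gap')})
for n in ('scene','top'):
    im=manip.snapshot(n); cv2.imwrite(f'pics/{n}0.png',im[:,:,::-1]); print(n,manip.camera_model(n))
print(manip.camera_model('wrist'))
E
```

```text
{'t': 0.0, 'tcp_pos': array([ 0.15808644, -0.60390578,  0.23033255]), 'tool_rot': array([ 9.91831297e-01,  1.27551683e-01,  5.02468698e-05, -1.11494395e-03]), 'force': array([-1.38976597,  0.47200619, -0.13870826]), 'finger_gap': 0.996882791276035}
scene {'fov_y': 45.05371034871359, 'cx': 250.85766277095317, 'cy': 193.9310943556222, 'origin': array([-0.49338803,  0.6301002 ,  1.13236526]), 'orientation': array([-0.20266203,  0.35820552,  0.78949833, -0.45531229])}
top {'fov_y': 55.99087145197275, 'cx': 254.43929331668596, 'cy': 191.41992872270285, 'origin': array([0.39018968, 0.01558739, 1.40689394]), 'orientation': array([-0.03567825,  0.04377723,  0.71267008, -0.6992224 ])}
{'fov_y': 68.63446033326974, 'cx': 257.01676877831136, 'cy': 192.38235156297827, 'origin': array([ 0.22937848, -0.58534947,  0.37332859]), 'orientation': array([-0.11448417,  0.08997032, -0.60451271,  0.78317501])}
```

View pics/top0.png

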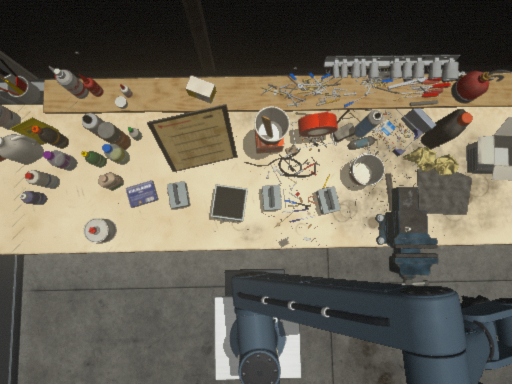

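View pics/scene0.png

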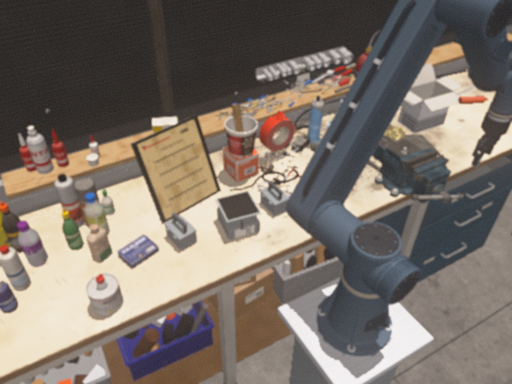

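The top view shows the tins at about (177,194), (271,198) and (327,200), the scale pan at (229,203), the carton at (142,193) and the pail at (366,172). Next I enlarge the work area in both views.

```bash
python3 - <<'E'
import cv2,numpy as np
a=cv2.imread('pics/top0.png')[165:235,130:390]; b=cv2.imread('pics/scene0.png')[170:260,110:300]
a=cv2.resize(a,None,fx=3,fy=3,interpolation=cv2.INTER_CUBIC)
b=cv2.resize(b,None,fx=4,fy=4,interpolation=cv2.INTER_CUBIC)
c=np.zeros((210+360,780,3),np.uint8); c[:210,:780]=a; c[210:,:760]=b
cv2.imwrite('pics/crop0.png',c)
E
```

```text
(no output)
```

View pics/crop0.png

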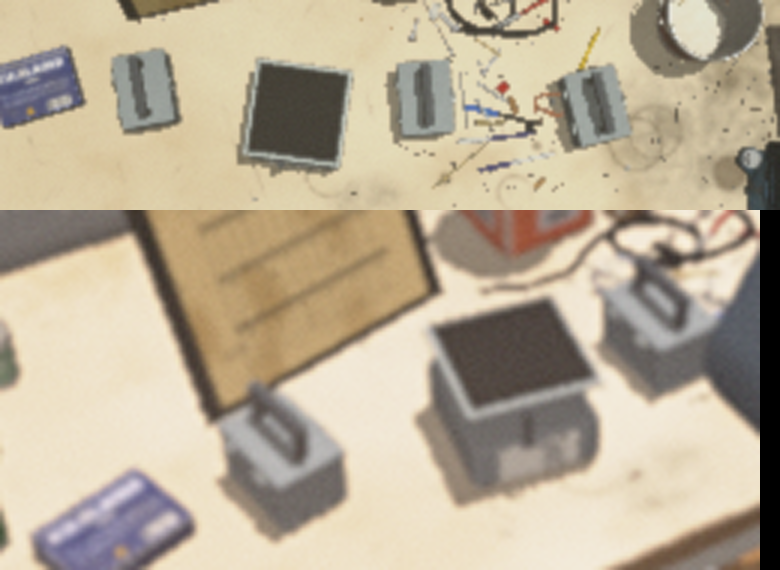

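The bars are dark strips running roughly along x on grey lids, and the pan is a dark square with a light rim. I'll segment the bars and the mat and cast rays, using two views for heights where the tin is visible in both.

```bash
cat > h.py <<'E'
import numpy as np, cv2
from scipy.spatial.transform import Rotation as R
def ray(c,px):
    f=192/np.tan(np.radians(c['fov_y'])/2); px=np.atleast_2d(px).astype(float)
    d=np.c_[(px[:,0]-c['cx'])/f,-(px[:,1]-c['cy'])/f,-np.ones(len(px))]
    return R.from_quat(c['orientation']).apply(d)
def plane(c,px,z):
    d=ray(c,px); o=np.array(c['origin']); return o+d*((z-o[2])/d[:,2])[:,None]
def two(c1,p1,c2,p2):
    a,b=ray(c1,p1)[0],ray(c2,p2)[0]; o1,o2=np.array(c1['origin']),np.array(c2['origin'])
    s=np.linalg.lstsq(np.c_[a,-b],o2-o1,rcond=None)[0]; x,y=o1+s[0]*a,o2+s[1]*b
    return (x+y)/2,np.linalg.norm(x-y)
def dark(im,box,thr,lo=0):
    """largest dark blob in the box (x0,y0,x1,y1): minAreaRect in full-picture pixels"""
    x0,y0,x1,y1=box; g=cv2.cvtColor(im,cv2.COLOR_BGR2GRAY)[y0:y1,x0:x1]
    cs,_=cv2.findContours(((g<thr)&(g>=lo)).astype(np.uint8),cv2.RETR_EXTERNAL,cv2.CHAIN_APPROX_NONE)
    k=max(cs,key=cv2.contourArea)+np.array([x0,y0]); return cv2.minAreaRect(k),k
def long_axis(r):
    p=cv2.boxPoints(r); 
    if np.linalg.norm(p[0]-p[1])>np.linalg.norm(p[1]-p[2]): p=np.roll(p,1,0)
    return np.array([(p[0]+p[1])/2,(p[2]+p[3])/2])
E
python3 - <<'E'
from h import *
from station import manip
t=manip.camera_model('top'); s=manip.camera_model('scene')
it=cv2.imread('pics/top0.png'); 
for n,b in dict(a=(171,181,186,209),b=(265,183,279,212),c=(321,187,338,214)).items():
    r,k=dark(it,b,100); w=plane(t,long_axis(r),.094); d=w[0]-w[1]
    print(n,r,w.mean(0).round(4),'yaw',np.arctan2(d[1],d[0])%np.pi)
r,k=dark(it,(205,180,255,225),80); q=plane(t,cv2.boxPoints(r),.092); print('pan',r,q.mean(0),q.round(3)[:,:2].tolist())
# scene-picture mat centre by its corners
isc=cv2.imread('pics/scene0.png'); r2,k2=dark(isc,(212,190,262,225),90)
print(r2,cv2.approxPolyDP(k2,3,True).reshape(-1,2).tolist())
print(cv2.approxPolyDP(dark(it,(205,180,255,225),80)[1],3,True).reshape(-1,2).tolist())
E
```

```text
a ((175.96725463867188, 193.50437927246094), (19.361984252929688, 4.030993461608887), 82.40535736083984) [0.536  0.2854 0.094 ] yaw 0.13576134511360063
b ((270.5, 196.5), (3.0, 19.0), 0.0) [ 0.5186 -0.0593  0.094 ] yaw 3.1169639099326143
c ((328.5975341796875, 199.24069213867188), (18.6805419921875, 5.024421691894531), 75.0685806274414) [ 0.5046 -0.2715  0.094 ] yaw 0.2188977791513814
pan ((228.84999084472656, 202.0500030517578), (28.00143051147461, 27.860008239746094), 8.130102157592773) [0.50141494 0.09315439 0.092     ] [[0.459, 0.151], [0.56, 0.136], [0.544, 0.035], [0.443, 0.051]]
((238.058837890625, 205.23529052734375), (20.372989654541016, 32.98484420776367), 75.96376037597656) [[246, 193], [220, 200], [229, 218], [256, 211]]
[[217, 187], [214, 214], [240, 217], [244, 191]]
```

```bash
cat >> h.py <<'E'
def shift(s,target):
    """world target -> shift in tool axes, 30 mm units"""
    return R.from_quat(s['tool_rot']).inv().apply(np.array(target)-s['tcp_pos'])/.03
def yaw(s): 
    x=R.from_quat(s['tool_rot']).apply([1,0,0]); return np.arctan2(x[1],x[0])
E
python3 - <<'E'
from h import *
from station import manip
t=manip.camera_model('top'); sc=manip.camera_model('scene'); s=manip.sense()
P=[two(t,a,sc,b) for a,b in zip([(217,187),(214,214),(240,217),(244,191)],[(220,200),(229,218),(256,211),(246,193)])]
for p,e in P: print(p.round(3),round(e,4))
print('mean',np.mean([p for p,e in P],0))
print('yaw',yaw(s),'to c',shift(s,[.505,-.2715,.25]))
E
```

```text
[0.557 0.134 0.085] 0.0052
[0.459 0.148 0.089] 0.0014
[0.447 0.054 0.086] 0.0021
[0.542 0.038 0.085] 0.0016
mean [0.50116902 0.09379536 0.08648258]
yaw 0.2558175734844591 to c [13.99170174 -7.79849569 -0.63270088]
```

{"name": "drive_tool", "arguments": {"motion": [[[85, 0.7, -0.4, -0.6, 0], [85, 2, -1.1, -0.8, 0], [85, 3.4, -1.9, -0.8, 0], [85, 4.8, -2.7, -0.8, 0], [85, 6.2, -3.5, -0.8, 0], [85, 7.6, -4.3, -0.8, 0], [85, 9, -5.1, -0.8, 0], [85, 10.4, -5.9, -0.8, 0], [85, 11.8, -6.6, -0.8, 0], [85, 12.8, -7.2, -0.7, 0.2]]], "squeeze": 40}}

```text
t: 1.1
tcp_pos: [0.4769, -0.2964, 0.2524]
tool_rot: [0.993, 0.114, 0.0, 0.0]
force: [0.3, -0.8, -0.2]
finger_gap: 0.992
gripper_force: 0.0
```

{"name": "drive_tool", "arguments": {"motion": [[[85, 0.7, -0.4, 0, 0.1], [85, 1.1, -0.6, 0, 0.1], [85, 1.1, -0.6, 0, 0.1], [85, 1.1, -0.6, 0, 0.1]]]}}

```text
t: 1.5
tcp_pos: [0.5025, -0.274, 0.2521]
tool_rot: [0.994, 0.107, -0.0, 0.0]
force: [-0.2, 0.0, 0.3]
finger_gap: 0.996
gripper_force: 0.0
```

```bash
python3 - <<'E'
from h import *
from station import manip
s=manip.sense(); c=manip.camera_model('wrist'); im=manip.snapshot('wrist')[:,:,::-1]; cv2.imwrite('pics/w1.png',im)
import pickle; pickle.dump((s,c),open('w1.pkl','wb'))
print(s['t'],s['tcp_pos'],yaw(s),s['force'])
E
```

```text
1.5 [ 0.50254524 -0.27404793  0.2521046 ] 0.2141226962895855 [-0.17936197  0.02160642  0.27807396]
```

View pics/w1.png

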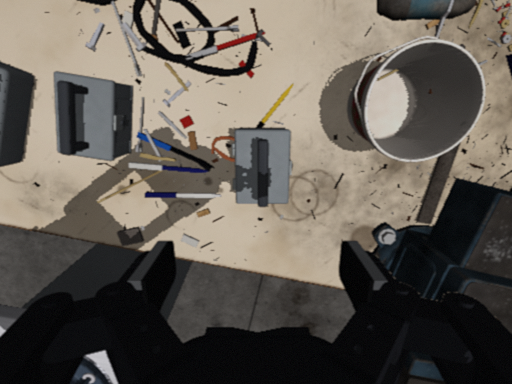

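The wrist view shows tin c's lid around (262,165) with its bar about (262,172), and tin b's bar at (68,116), with the scale at the left edge. I'll measure both bars here and cross them with the top view for height.

```bash
python3 - <<'E'
from h import *
import pickle
from station import manip
t=manip.camera_model('top'); s,c=pickle.load(open('w1.pkl','rb')); im=cv2.imread('pics/w1.png')
top=dict(c=(328.6,199.24),b=(270.5,196.5))
for n,b in dict(c=(250,130,274,212),b=(54,72,92,160)).items():
  for thr in (50,65,80):
    r,k=dark(im,b,thr); L=long_axis(r); w=plane(c,L,.094); d=w[0]-w[1]
    print(n,thr,np.round(r[0]+r[1],1),w.mean(0).round(4),'len',np.linalg.norm(d).round(4),'yaw',round((np.arctan2(d[1],d[0])+1.57)%np.pi-1.57,3),two(t,top[n],c,r[0]))
E
```

```text
c 50 [262.5 172.   66.   11. ] [ 0.5085 -0.2784  0.094 ] len 0.0739 yaw 0.22 (array([ 0.50570808, -0.2781057 ,  0.07141386]), np.float64(0.0034844776254941904))
c 65 [260.  171.5  67.   20. ] [ 0.5084 -0.2756  0.094 ] len 0.0749 yaw 0.217 (array([ 0.50591298, -0.27604357,  0.0753701 ]), np.float64(0.0008842280526463489))
c 80 [260.  171.5  69.   20. ] [ 0.5083 -0.2757  0.094 ] len 0.0772 yaw 0.217 (array([ 0.50591298, -0.27604357,  0.0753701 ]), np.float64(0.0008842280526463489))
b 50 [ 73.9 116.7  72.5  28.7] [ 0.524  -0.0749  0.094 ] len 0.0732 yaw 0.072 (array([ 0.52115139, -0.06048725,  0.07020423]), np.float64(0.0006689219242209833))
b 65 [ 72.9 117.4  73.2  29.4] [ 0.5231 -0.0739  0.094 ] len 0.0744 yaw 0.045 (array([ 0.52072396, -0.06047204,  0.07210337]), np.float64(0.0001520228934362489))
b 80 [ 72.5 117.4  73.3  30. ] [ 0.523  -0.0736  0.094 ] len 0.0744 yaw 0.045 (array([ 0.520699  , -0.06043306,  0.0726163 ]), np.float64(0.00020587967206550423))
```

```bash
python3 - <<'E'
from h import *
from station import manip
s=manip.sense(); print(shift(s,[.508,-.278,.17]),yaw(s))
E
```

```text
[0.16277841 0.15724886 2.73849514] 0.213050658531322
```

{"name": "drive_tool", "arguments": {"motion": [[[85, 0.1, 0.1, 1, 0], [85, 0.16, 0.16, 2.1, 0], [85, 0.16, 0.16, 2.7, 0], [85, 0.16, 0.16, 2.7, 0]]]}}

```text
t: 1.95
tcp_pos: [0.5061, -0.2772, 0.1686]
tool_rot: [0.994, 0.106, -0.003, -0.002]
force: [0.7, 0.0, -0.1]
finger_gap: 0.995
gripper_force: 0.0
```

```bash
python3 - <<'E'
from h import *
from station import manip
import pickle
s=manip.sense(); c=manip.camera_model('wrist'); im=manip.snapshot('wrist')[:,:,::-1].copy(); cv2.imwrite('pics/w2.png',im)
pickle.dump((s,c),open('w2.pkl','wb'))
print(s['t'],s['tcp_pos'],yaw(s),s['force'])
c1=pickle.load(open('w1.pkl','rb'))[1]; 
r1,_=dark(cv2.imread('pics/w1.png'),(250,130,274,212),50); L1=long_axis(r1)
p=ray(c,[[0,0]]) 
# where the bar should appear
f=192/np.tan(np.radians(c['fov_y'])/2); v=R.from_quat(c['orientation']).inv().apply(np.array([.508,-.278,.094])-c['origin'])
u=np.array([c['cx']+f*v[0]/-v[2],c['cy']-f*v[1]/-v[2]]).astype(int); print('expect',u)
for thr in (40,50,60):
    r,_=dark(im,(u[0]-22,max(u[1]-75,0),u[0]+22,min(u[1]+75,383)),thr); L=long_axis(r); w=plane(c,L,.094); d=w[0]-w[1]
    print(thr,np.round(r[0]+r[1]+(r[2],),1),w.mean(0).round(4),np.linalg.norm(d).round(4),round((np.arctan2(d[1],d[0])+1.57)%np.pi-1.57,3))
    A=L1[np.argsort(L1[:,1])];B=L[np.argsort(L[:,1])]
    print([ (x.round(4),round(e,4)) for x,e in (two(c1,A[i],c,B[i]) for i in (0,1))])
E
```

```text
1.95 [ 0.50610081 -0.27719244  0.16855818] 0.21171193112661868 [ 0.65774295  0.03893457 -0.1204375 ]
expect [259 199]
40 [260. 196.  88.  14.  90.] [ 0.5094 -0.2781  0.094 ] 0.075 0.215
[(array([ 0.5417, -0.2714,  0.0652]), np.float64(0.0003)), (array([ 0.4717, -0.2865,  0.092 ]), np.float64(0.0003))]
50 [264.4 195.9  90.1  25.8  88.8] [ 0.5102 -0.2816  0.094 ] 0.0768 0.239
[(array([ 0.5391, -0.274 ,  0.0378]), np.float64(0.0026)), (array([ 0.4744, -0.2881,  0.0982]), np.float64(0.0042))]
60 [258.5 195.5  91.   43.   90. ] [ 0.5094 -0.2769  0.094 ] 0.0775 0.213
[(array([ 0.5398, -0.2713,  0.0443]), np.float64(0.0023)), (array([ 0.4743, -0.2852,  0.0994]), np.float64(0.0015))]
```

View pics/w2.png

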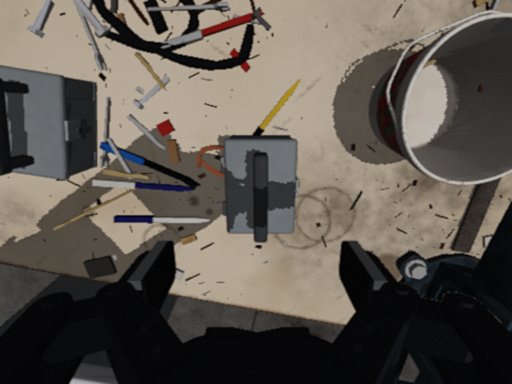

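The bar runs vertically at (260,196) and the fingers straddle it. The near bar end triangulates to z≈0.092, which agrees with 0.094. Now I descend and grip.

{"name": "drive_tool", "arguments": {"motion": [[[85, 0.1, 0, 1, 0], [85, 0.1, 0, 2, 0], [85, 0.1, 0, 2.8, 0], [85, 0.1, 0, 3.25, 0], [85, 0.1, 0, 3.25, 0], [5, 0.1, 0, 3.25, 0], [5, 0.1, 0, 3.25, 0], [5, 0.1, 0, 3.25, 0], [5, 0.1, 0, 3.25, 0], [5, 0.1, 0, 3.25, 0]]], "squeeze": 40}}

```text
t: 3.0
tcp_pos: [0.5121, -0.2768, 0.0744]
tool_rot: [0.994, 0.107, 0.0, 0.0]
force: [0.9, -0.9, 2.4]
finger_gap: 0.137
gripper_force: 3.9
```

{"name": "drive_tool", "arguments": {"motion": [[[5, 0, 0, 0, 0], [5, 0, 0, 0, 0]]]}}

```text
t: 3.2
tcp_pos: [0.5121, -0.2769, 0.0742]
tool_rot: [0.994, 0.107, 0.0, 0.0]
force: [0.5, -0.9, 2.9]
finger_gap: 0.133
gripper_force: 43.5
```

{"name": "drive_tool", "arguments": {"motion": [[[35, 0, 0, 0, 0], [35, 0, 0, 0, 0], [35, -0.07, 0, 0.25, 0], [35, -0.07, 0, 0.25, 0], [5, -0.07, 0, 0.25, 0], [5, -0.07, 0, 0.25, 0], [5, -0.07, 0, 0.25, 0], [5, -0.07, 0, 0.25, 0], [5, -0.07, 0, 0.25, 0]]], "squeeze": 50}}

```text
t: 4.1
tcp_pos: [0.5096, -0.2769, 0.0662]
tool_rot: [0.994, 0.107, -0.0, -0.0]
force: [-0.5, 0.1, -2.3]
finger_gap: 0.133
gripper_force: 51.2
```

{"name": "drive_tool", "arguments": {"motion": [[[5, 0, 0, 0, 0], [5, 0, 0, -0.3, 0], [5, 0, 0, -0.6, 0], [5, 0, 0, -0.9, 0], [5, 0, 0, -1, 0], [5, 0, 0, -1, 0], [5, 0, 0, -1, 0], [5, 0, 0, -1, 0]]]}}

```text
t: 4.9
tcp_pos: [0.5094, -0.2768, 0.096]
tool_rot: [0.994, 0.107, -0.0, -0.0]
force: [-0.2, -0.5, -2.3]
finger_gap: 0.13
gripper_force: 51.3
```

{"name": "drive_tool", "arguments": {"motion": [[[5, 0, 0, 0, 0], [5, 0, 0, 0, 0]]]}}

```text
t: 5.1
tcp_pos: [0.5095, -0.2769, 0.096]
tool_rot: [0.994, 0.107, -0.0, -0.0]
force: [0.1, 0.1, -1.6]
finger_gap: 0.132
gripper_force: 51.3
```

The reading is about 2 N, so tin c is empty. I put it back and go to tin b.

{"name": "drive_tool", "arguments": {"motion": [[[5, 0, 0, 0.3, 0], [5, 0, 0, 0.6, 0], [5, 0, 0, 0.85, 0], [5, 0, 0, 0.97, 0], [5, 0, 0, 1, 0], [30, 0, 0, 1, 0], [50, 0, 0, 1, 0], [60, 0, 0, 1, 0], [60, 0, 0, 1, 0]]]}}

```text
t: 6.0
tcp_pos: [0.51, -0.2772, 0.0666]
tool_rot: [0.994, 0.107, 0.0, 0.0]
force: [0.4, 0.2, 0.9]
finger_gap: 0.701
gripper_force: 0.0
```

{"name": "drive_tool", "arguments": {"motion": [[[60, 0, 0, -0.5, 0], [85, 0, 0, -1.8, 0], [85, 0, 0, -3.2, 0], [85, 0, 0, -4.6, 0], [85, 0, 0, -5.5, 0], [85, 0, 0, -5.5, 0]]]}}

```text
t: 6.6
tcp_pos: [0.5121, -0.2788, 0.2364]
tool_rot: [0.994, 0.107, 0.004, 0.004]
force: [0.4, -0.4, 0.2]
finger_gap: 0.996
gripper_force: 0.0
```

```bash
python3 - <<'E'
from h import *
from station import manip
s=manip.sense(); print(s['t'],s['tcp_pos'],s['force'],shift(s,[.520,-.061,.20]),yaw(s))
E
```

```text
6.6 [ 0.51207176 -0.27877844  0.23638998] [ 0.3989943  -0.41337444  0.19238106] [ 1.79266004 -7.04743246  1.16552065] 0.21413481412127439
```

{"name": "drive_tool", "arguments": {"motion": [[[85, 0.3, -1, 0.1, 0.2], [85, 0.6, -2.4, 0.3, 0.5], [85, 0.9, -3.8, 0.5, 0.8], [85, 1.2, -5.2, 0.7, 1.1], [85, 1.5, -6.3, 0.9, 1.4], [85, 1.75, -7, 1.1, 1.5], [85, 1.75, -7, 1.1, 1.5], [85, 1.75, -7, 1.1, 1.5]]]}}

```text
t: 7.4
tcp_pos: [0.5161, -0.0604, 0.1977]
tool_rot: [1.0, 0.003, -0.001, 0.0]
force: [0.2, 0.3, -0.1]
finger_gap: 0.996
gripper_force: 0.0
```

```bash
cat >> h.py <<'E'
def look(name,xy,half=(24,75),thrs=(40,50)):
    from station import manip
    import pickle
    s=manip.sense(); c=manip.camera_model('wrist'); im=manip.snapshot('wrist')[:,:,::-1].copy(); cv2.imwrite(f'pics/{name}.png',im)
    pickle.dump((s,c),open(name+'.pkl','wb')); print(s['t'],s['tcp_pos'].round(4),'yaw',yaw(s).round(3),s['force'].round(2))
    f=192/np.tan(np.radians(c['fov_y'])/2); v=R.from_quat(c['orientation']).inv().apply(np.array([*xy,.094])-c['origin'])
    u=np.array([c['cx']+f*v[0]/-v[2],c['cy']-f*v[1]/-v[2]]).astype(int); print('expect',u)
    for thr in thrs:
        r,_=dark(im,(u[0]-half[0],max(u[1]-half[1],0),u[0]+half[0],u[1]+half[1]),thr); w=plane(c,long_axis(r),.094); d=w[0]-w[1]
        print(thr,np.round(r[0]+r[1]+(r[2],),1),w.mean(0).round(4),np.linalg.norm(d).round(4),round((np.arctan2(d[1],d[0])+1.57)%np.pi-1.57,3))
E
python3 - <<'E'
from h import *
look('w3',(.52,-.061))
E
```

```text
7.4 [ 0.5161 -0.0604  0.1977] yaw 0.006 [ 0.2   0.25 -0.09]
expect [258 187]
40 [262.2 205.3  35.2  12.6  86.6] [ 0.5024 -0.0648  0.094 ] 0.0347 0.067
50 [260.9 183.3  79.3  14.1  86.9] [ 0.5223 -0.0635  0.094 ] 0.0746 0.063
```

View pics/w3.png

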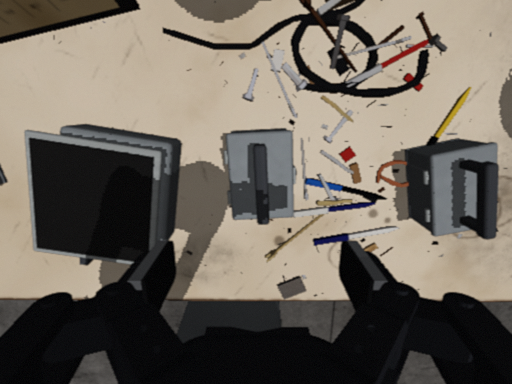

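Tin b's bar lies at (261,183), slightly turned, and the pan is at (95,195). Now I descend and grip b.

{"name": "drive_tool", "arguments": {"motion": [[[60, 0.2, 0.1, 1, -0.2], [60, 0.2, 0.1, 2.3, -0.4], [60, 0.2, 0.1, 3.5, -0.4], [60, 0.2, 0.1, 4.2, -0.4], [60, 0.2, 0.1, 4.4, -0.4], [5, 0.2, 0.1, 4.4, -0.4], [5, 0.2, 0.1, 4.4, -0.4], [5, 0.2, 0.1, 4.4, -0.4], [5, 0.2, 0.1, 4.4, -0.4], [5, 0.2, 0.1, 4.4, -0.4]]], "squeeze": 50}}

```text
t: 8.45
tcp_pos: [0.5235, -0.064, 0.0678]
tool_rot: [1.0, 0.03, 0.002, 0.001]
force: [-1.2, -0.2, 6.3]
finger_gap: 0.131
gripper_force: 50.7
```

{"name": "drive_tool", "arguments": {"motion": [[[5, 0, 0, 0, 0], [5, 0, 0, -0.3, 0], [5, 0, 0, -0.6, 0], [5, 0, 0, -0.9, 0], [5, 0, 0, -1, 0], [5, 0, 0, -1, 0], [5, 0, 0, -1, 0], [5, 0, 0, -1, 0]]]}}

```text
t: 9.25
tcp_pos: [0.522, -0.0635, 0.0959]
tool_rot: [1.0, 0.03, -0.001, -0.0]
force: [0.2, -0.4, -7.6]
finger_gap: 0.128
gripper_force: 49.4
```

{"name": "drive_tool", "arguments": {"motion": [[[5, 0, 0, 0, 0], [5, 0, 0, 0, 0]]]}}

```text
t: 9.45
tcp_pos: [0.5222, -0.0635, 0.096]
tool_rot: [1.0, 0.03, -0.0, -0.0]
force: [0.3, -0.6, -7.3]
finger_gap: 0.128
gripper_force: 49.4
```

About 7.4 N means 0.75 kg: tin b is the full one. Next I refine the pan centre from this wrist view and the top view.

```bash
python3 - <<'E'
from h import *
import pickle
from station import manip
t=manip.camera_model('top'); c=pickle.load(open('w3.pkl','rb'))[1]
r,k=dark(cv2.imread('pics/w3.png'),(22,125,165,268),60)
a=cv2.approxPolyDP(cv2.convexHull(k),8,True).reshape(-1,2); print(a.tolist())
q=plane(c,a,.092); print(q.round(4).tolist(),q.mean(0), [np.linalg.norm(q[i]-q[i-1]).round(4) for i in range(len(q))])
m=a.mean(0); print(two(t,(228.85,202.05),c,m))
s=manip.sense(); 
E
```

```text
[[29, 139], [164, 150], [164, 267], [38, 247]]
[[0.5621, 0.1395, 0.092], [0.5532, 0.0225, 0.092], [0.4358, 0.033, 0.092], [0.4573, 0.1546, 0.092]] [0.50210897 0.08740392 0.092     ] [np.float64(0.1059), np.float64(0.1174), np.float64(0.1179), np.float64(0.1235)]
(array([0.50204315, 0.09376708, 0.08148392]), np.float64(9.80520848541698e-05))
```

Tin b's left mat edge, with the mat's size, gives a centre of (0.502, 0.0945). The top view gave (0.501, 0.0935). I use (0.502, 0.094) and carry the tin over.

{"name": "drive_tool", "arguments": {"motion": [[[5, 0, 0, -0.3, 0], [5, 0, 0, -0.9, 0], [5, 0, 0, -1.6, 0], [5, 0, 0, -2.3, 0], [5, 0, 0, -2.9, 0], [5, 0, 0, -3.3, 0], [5, 0, 0, -3.5, 0], [5, 0, 0, -3.5, 0], [5, 0, 0, -3.5, 0]]], "squeeze": 70}}

```text
t: 10.35
tcp_pos: [0.5218, -0.0634, 0.2007]
tool_rot: [1.0, 0.03, -0.001, -0.0]
force: [0.2, 0.4, -7.5]
finger_gap: 0.126
gripper_force: 72.2
```

{"name": "drive_tool", "arguments": {"motion": [[[5, 0, -0.2, 0, 0.1], [5, -0.1, -0.7, 0, 0.3], [5, -0.1, -1.4, 0, 0.5], [5, -0.2, -2.2, 0, 0.7], [5, -0.2, -3, 0, 0.9], [5, -0.3, -3.8, 0, 1.1], [5, -0.3, -4.5, 0, 1.3], [5, -0.35, -5, 0, 1.5], [5, -0.35, -5.2, 0, 1.5], [5, -0.35, -5.3, 0, 1.5]]]}}

```text
t: 11.35
tcp_pos: [0.5019, 0.0951, 0.2007]
tool_rot: [0.997, -0.074, -0.001, 0.0]
force: [0.2, 0.2, -7.2]
finger_gap: 0.125
gripper_force: 72.1
```

{"name": "drive_tool", "arguments": {"motion": [[[5, 0, 0, 0, 0], [5, 0, 0, 0, 0], [5, 0, 0, 0, 0]]]}}

```text
t: 11.65
tcp_pos: [0.5026, 0.0938, 0.2013]
tool_rot: [0.997, -0.075, 0.0, 0.0]
force: [-0.2, 0.0, -6.9]
finger_gap: 0.123
gripper_force: 72.1
```

```bash
python3 - <<'E'
from h import *
from station import manip
s=manip.sense(); print(s['t'],s['tcp_pos'],s['force'],shift(s,[.502,.094,.160]),yaw(s),s['finger_gap'])
cv2.imwrite('pics/w4.png',manip.snapshot('wrist')[:,:,::-1])
E
```

```text
11.65 [0.50256337 0.09377673 0.2012689 ] [-0.15480205  0.01852723 -6.94099013] [-0.01977106 -0.0048079   1.37562782] -0.15006121465351674 0.12308636284721036
```

View pics/w4.png

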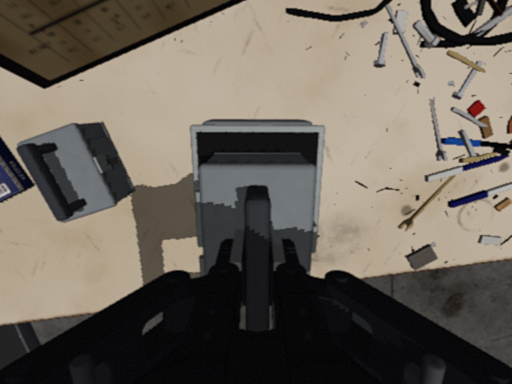

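The tin hangs upright and centred laterally over the pan (rim at columns 192–324). I lower it.

{"name": "drive_tool", "arguments": {"motion": [[[5, 0, 0, 0.2, 0], [5, 0, 0, 0.5, 0], [5, 0, 0, 0.8, 0], [5, 0, 0, 1, 0], [5, 0, 0, 1.15, 0], [5, 0, 0, 1.25, 0], [5, 0, 0, 1.35, 0], [5, 0, 0, 1.45, 0], [5, 0, 0, 1.55, 0], [5, 0, 0, 1.65, 0]]]}}

```text
t: 12.7
tcp_pos: [0.5025, 0.0946, 0.152]
tool_rot: [0.997, -0.074, 0.0, -0.0]
force: [-1.2, 0.4, -4.4]
finger_gap: 0.124
gripper_force: 72.4
```

{"name": "drive_tool", "arguments": {"motion": [[[5, 0, 0, 0.08, 0], [5, 0, 0, 0.16, 0], [5, 0, 0, 0.24, 0], [5, 0, 0, 0.3, 0], [5, 0, 0, 0.3, 0], [5, 0, 0, 0.3, 0]]]}}

```text
t: 13.3
tcp_pos: [0.5025, 0.0945, 0.143]
tool_rot: [0.997, -0.075, 0.0, -0.0]
force: [-1.3, 1.1, -1.9]
finger_gap: 0.125
gripper_force: 72.7
```

{"name": "drive_tool", "arguments": {"motion": [[[5, 0, 0, 0.07, 0], [5, 0, 0, 0.14, 0], [5, 0, 0, 0.2, 0], [5, 0, 0, 0.22, 0], [5, 0, 0, 0.22, 0], [5, 0, 0, 0.22, 0]]]}}

```text
t: 13.9
tcp_pos: [0.5025, 0.0945, 0.1363]
tool_rot: [0.997, -0.075, 0.0, -0.0]
force: [-0.4, 1.8, 0.4]
finger_gap: 0.123
gripper_force: 73.1
```

Unloaded. I release gently, then retreat straight up.

{"name": "drive_tool", "arguments": {"motion": [[[12, 0, 0, 0, 0], [16, 0, 0, 0, 0], [25, 0, 0, 0, 0], [40, 0, 0, 0, 0], [55, 0, 0, 0, 0], [60, 0, 0, 0, 0], [60, 0, 0, 0, 0]]], "squeeze": 20}}

```text
t: 14.6
tcp_pos: [0.5024, 0.0944, 0.1362]
tool_rot: [0.997, -0.075, 0.0, 0.0]
force: [-0.9, 0.2, 0.2]
finger_gap: 0.704
gripper_force: 0.0
```

{"name": "drive_tool", "arguments": {"motion": [[[60, 0, 0, -0.3, 0], [60, 0, 0, -1, 0], [60, 0, 0, -2, 0], [60, 0, 0, -3, 0], [60, 0, 0, -4, 0], [60, -0.5, 0, -4.3, 0], [60, -1, 0, -4.3, 0], [60, -1, 0, -4.3, 0]]]}}

```text
t: 15.4
tcp_pos: [0.4708, 0.0993, 0.2661]
tool_rot: [0.997, -0.074, -0.0, -0.0]
force: [0.0, -0.0, -0.6]
finger_gap: 0.704
gripper_force: 0.0
```

```bash
python3 - <<'E'
from h import *
from station import manip
s=manip.sense(); print(s['t'],s['tcp_pos'],s['force'])
w=manip.snapshot('wrist')[:,:,::-1]; b=manip.snapshot('scene')[170:270,110:310,::-1]
b=cv2.resize(b,(512,256),interpolation=cv2.INTER_CUBIC); cv2.imwrite('pics/end.png',cv2.resize(np.vstack([w,b]),None,fx=.93,fy=.93))
cv2.imwrite('pics/topend.png',manip.snapshot('top')[:,:,::-1])
E
```

```text
15.4 [0.47080543 0.0992929  0.26614116] [ 0.01025779 -0.03657835 -0.55980417]
```

View pics/end.png

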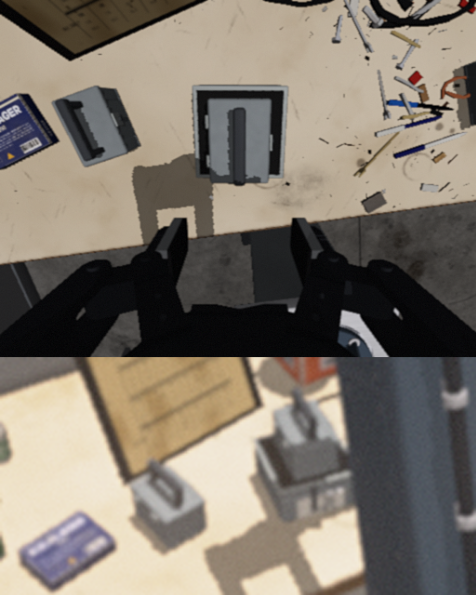

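The tin stands upright in the middle of the sunken pan (about (240,137) in the wrist view), with tin a and the carton untouched. The gripper is clear, so I hand it in.

```bash
python3 -c "
from station import manip; print(manip.sign_off())"
```

```text
the job is handed in; nothing more can be done
None
```

Tin b weighed about 0.75 kg, so it is the full one; it stands upright in the middle of the scale's pan, and I handed the job in at about 15.6 s without getting a verdict back. Tin c weighed about 0.2 kg and went back on the bench, but I did not look at it again after setting it down; I never moved tin a.

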